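# Load reagent cartridges into the analyser's feed tube

## Task

Load the feed tube of the analyser: feed in the green-capped cartridge from the rack first, then the blue-capped one behind it, so that they push the yellow-capped one already in the tube down to the closed end. Push until all three are end to end and the row is firm against the closed end; leave the red-capped cartridge in the rack.

Things in the scene. Friction and masses are not known exactly. Their poses are not given: they have to be found in the camera images.
- mouth (a point): Centre of the open mouth of the fixed feed tube, on its level axis, 90 mm above the table; x points into the tube towards the closed end, z up. Clear plastic tube, 50 mm outer and 44 mm inner diameter, 230 mm deep. Three cartridges make 240 mm: with the row firm against the closed end, the last still stands 10 mm out of the mouth.
- cradle (a point): Loading cradle before the mouth: two level steel rods, 5 mm thick, 18 mm apart, 16 mm below the tube axis, from 145 mm before the mouth to the closed end. A cartridge laid on them is centred on the tube axis and slides straight in (1 to 3 N for the row). Open at both sides and 55 mm below, but for a post under the outer end. Point: on the tube axis, 60 mm before the mouth; axes as the mouth's.
- closed_end (a point): Centre of the tube's closed end inside, on the axis, 230 mm from the mouth; a white housing 170 mm tall stands behind it. Axes as the mouth's.
- rack: Fixed rack: grey base plate 100 x 250 x 6 mm (origin: centre of its underside) with three pairs of short steel rods along its x, at y = -80, 0 and 80 mm; a cartridge lies along x on each pair. Rods and their supports are narrower (23 mm) than a cartridge, so there is free room on both sides of each cartridge down to the base plate.
- green_center (a point): Green cartridge: white plastic cylinder 80 mm long with green end caps 12 mm long, 32 mm diameter over the caps and 30 mm between them, about 90 g; both ends flat and alike. The point is the cartridge's centre; its x axis is the cylinder's axis. Lies in one place of the rack, centre 42 mm above the table. Feed it first.
- blue_center (a point): Blue cartridge: white plastic cylinder 80 mm long with blue end caps 12 mm long, 32 mm diameter over the caps and 30 mm between them, about 90 g; both ends flat and alike. The point is the cartridge's centre; its x axis is the cylinder's axis. Lies in another place of the rack, centre 42 mm above the table. Feed it second.
- red_center (a point): Red cartridge: white plastic cylinder 80 mm long with red end caps 12 mm long, 32 mm diameter over the caps and 30 mm between them, about 90 g; both ends flat and alike. The point is the cartridge's centre; its x axis is the cylinder's axis. A spent one, in the remaining place of the rack: stays there.
- yellow_center (a point): Yellow cartridge: white plastic cylinder 80 mm long with yellow end caps 12 mm long, 32 mm diameter over the caps and 30 mm between them, about 90 g; both ends flat and alike. The point is the cartridge's centre; its x axis is the cylinder's axis. Already lies on the rods inside the tube, loose, a little way in from the mouth, its centre on the tube's axis.
- green: The green cartridge (same centre and axes as its point)
- blue: The blue cartridge (same centre and axes as its point)
- yellow: The yellow cartridge (same centre and axes as its point)
Things that resemble listed ones, but are neither listed nor needed, are in the scene too. What is shaped like the green but purple is not meant.

How it is judged:
By the outcome, as a careful person would: the job done as asked, in the order asked, and still so for the second after the job is handed in, with the robot touching nothing.
It also fails if it takes over 64 s, if anything falls off the work surface, if the arm or the gripper's body presses on something with over 40 N, if the wrist force passes 120 N, or if a joint passes its speed limit or range.

## Robot

A 6-joint arm with a two-finger parallel gripper is mounted at the origin on the work surface. World frame = base frame: x ahead of the robot, y to its left, z up, the work surface at z = 0. Lengths are in m, angles in rad, forces in N, time in s.
With the tool pointing down it reaches from about 0.3 to 0.775 m from the base axis. Payload 14.6 kg.
Tool frame: the origin (TCP) lies on the centre line of the jaws, within the pads' length; the fingertips stand 25 mm ahead of it and the grasp point (between the pads) lies 6 mm ahead of it; z points along the fingers, y is the line along which they close (so a half turn about z gives the same grasp; the last joint's range is limited). The gripper opens to 85 mm and grips with 20 to 120 N. Pads are 22 mm wide; open, the fingers measure 114 mm over their backs; the gripper's body (76 mm by 85 mm) begins 54 mm behind the grasp point. The pads swing forward as they close: fully open they stand 13 mm farther back than shut.
Start: joints at [1.121, 0.3, 1.521, -0, 1.321, -0.067], TCP at [0.205, 0.51, 0.256] pointing down, gripper open.
Joint ranges: [-3.03, 3.03], [-0.79, 2.21], [0.23, 2.52], [-1.04, 4.18], [0, 3.07], [-2.55, 2.55]. Speed limits (rad/s): [2.22, 2.22, 2.57, 3.14, 3.14, 3.14].

## Interface

Orientations are given as a unit quaternion [w, x, y, z].
In Python, from bench import robot gives the robot as it stands.
- The arm moves only by the tool servo_tool, never from a script. Its argument "targets" is a list of rows, each an object of numbers: "x", "y", "z": the shift along the tool's x, y, z in units of 40 mm (1.0 is 40 mm); "roll": the turn about the tool's z in units of 6 degrees (1.0 is 6 degrees). In form: [{"x": .., "y": .., "z": .., "roll": ..}, ...]. A call has 1 to 12 rows; each row shifts and turns the commanded pose from where the row before left it, along the tool's axes as they then stand; what a row does not reach is not made up. A row lasts 1/12 s, in which the tool goes at most 41.7 mm and 7.16 degrees, less where a joint would pass 70% of its speed; a pose out of reach is approached as far as the arm can. A call is refused whole if a number of a shift passes 1 or a number of a turn 1, either way. A call with a gripper value outside its range is refused whole. "claw" is the closure, from 0 (fully open) to 1 (shut), set as the call begins (left out, the last holds). The fingers move at their own pace and stop on an object; "squeeze" is the grip in N (left out, the last holds). Time passes only in rows, so rows that do not move let the fingers close. It gives the time, the measured TCP pose, the force, the opening and the grip force at its end, in the units of the state.
- robot.get_obs(): the state, without advancing time (a new reading comes with each control period).
- robot.read_camera(name): name is "side" or "top" or "wrist"; returns (picture, depth): 420x560x3 uint8, red, green, blue; 420x560 float32, m along the optical axis (not along the pixel's ray), 0 where there is no reading.
- robot.camera_model(name): a dict with "fx", "fy", "cx", "cy" (pixels), "dist_coeffs" ([k1, k2, p1, p2, k3] as OpenCV has them; the pictures are not rectified), "R" (3x3) and "t" (3): a world point X has camera coordinates R X + t. Camera axes: x right, y down, z forward; pixel columns grow to the right and rows downward; lengths in m; the calibration is good to about 2 mm. A picture is of the moment at which its call begins: read the wrist's pose just before it. camera_model takes no time and is no camera call; for the wrist camera it gives the pose at the moment of the call.
- robot.hand_in(): hands the job in; it is judged then, once.
Trained networks look in the newest picture that a camera, given by its name, has taken for a name from the list of things; names that differ only in an ending like _2 or _b are one class to them, and where a whole thing is asked for, a point or a joint stands for the part that bears it (a point fixed in the world has none). Each returns a list of dicts, best first, with "p" (0 to 1); they miss things now and then, are a little off and sometimes report something else, mostly with a low value. They report only what shows in the picture. A call takes as long as a camera call. They do not tell look-alikes from the thing itself.
- robot.spot_in(name, camera): "xy" ([column, row] in pixels, amid what is visible of it).
- robot.cut_out(name, camera): "pixels" (420x560 bool, what is visible of it) and "xy" ([column, row] in pixels, amid what is visible of it).
The state is a dict: "time": time; "joint_positions": joint angles; "joint_vel": joint speeds; "joint_efforts": joint torques, N m; "tcp_pos": TCP position; "eef_rot": TCP orientation; "contact_force": force on the tool from outside, world axes, zero at the start; "torque": the same for the moment, N m; "finger_gap": finger opening in m; "finger_force": force on a finger pad.
Only numpy, scipy, OpenCV 4.12 (cv2) and the standard library are available. Lean on these libraries where they do the work, as an engineer would, in place of code of your own. Each camera call takes 0.05 s, during which the arm holds its last target. There are 200 camera calls.

## Working session

There is one attempt and no reset: what is moved stays moved. The work goes in short steps, Python scripts to look and compute and a tool call to move; the robot and the scene stay as the last step left them, time stands still between calls to the robot, and variables do not carry over. Pictures are saved under pics/ and viewed, at most 10 in all, crops included, and the job is handed in when it is done.

Besides the shell and the picture viewer there is one more tool, called after ">>>" by a JSON object that holds its "api" and its "payload", one argument or row to a line. servo_tool: Moves the arm, as the interface text tells. Its arguments: {"type":"object","properties":{"targets":{"type":"array"},"claw":{"type":"number"},"squeeze":{"type":"number"}},"required":["targets"]}

```bash
mkdir -p pics; ls; cat > h.py <<'E'
import numpy as np, cv2
from bench import robot
def cam(n):
    m=robot.camera_model(n); K=np.array([[m['fx'],0,m['cx']],[0,m['fy'],m['cy']],[0,0,1.]])
    return K,np.array(m['dist_coeffs'],float),np.array(m['R'],float),np.array(m['t'],float)
def ray(c,xy):
    K,d,R,t=c; u=cv2.undistortPoints(np.array(xy,float).reshape(-1,1,2),K,d).reshape(-1,2)
    return -R.T@t,(np.c_[u,np.ones(len(u))]@R)
def at_z(c,xy,z):
    o,r=ray(c,xy); return o+r*((z-o[2])/r[:,2])[:,None]
def deproj(c,xy,dep):
    o,r=ray(c,xy); return o+r*np.asarray(dep,float).reshape(-1,1)
def tri(c1,p1,c2,p2):
    o1,r1=ray(c1,p1);o2,r2=ray(c2,p2);r1=r1[0];r2=r2[0]
    s=np.linalg.lstsq(np.c_[r1,-r2],o2-o1,rcond=None)[0]
    a=o1+s[0]*r1;b=o2+s[1]*r2;return (a+b)/2,np.linalg.norm(a-b)
def proj(c,X):
    K,d,R,t=c;return cv2.projectPoints(np.array(X,float).reshape(-1,1,3),cv2.Rodrigues(R)[0],t,K,d)[0].reshape(-1,2)
def save(n,im): cv2.imwrite('pics/'+n,im[:,:,::-1])
E
python3 - <<'E'
from h import *
ims={}
for n in('side','top'):
    im,d=robot.read_camera(n); ims[n]=im; np.savez(n,im=im,d=d); save(n+'.png',im)
    for k in('green','blue','red_center','yellow','mouth','closed_end','cradle'):
        print(n,k,[(np.round(r['xy']).tolist(),round(r['p'],2)) for r in robot.spot_in(k,n)])
o=robot.get_obs();print(o)
E
```

```text
pics
side green [([237.0, 265.0], 0.71), ([333.0, 296.0], 0.69), ([401.0, 364.0], 0.69), ([332.0, 387.0], 0.59)]
side blue [([287.0, 296.0], 0.88)]
side red_center [([373.0, 296.0], 0.58)]
side yellow [([309.0, 161.0], 0.62), ([287.0, 300.0], 0.33)]
side mouth [([309.0, 132.0], 0.86)]
side closed_end [([303.0, 131.0], 0.7)]
side cradle [([305.0, 130.0], 0.7)]
top green [([441.0, 181.0], 0.9), ([442.0, 232.0], 0.8), ([311.0, 272.0], 0.77), ([378.0, 207.0], 0.69)]
top blue [([371.0, 238.0], 0.74)]
top red_center [([386.0, 176.0], 0.65)]
top yellow []
top mouth [([110.0, 143.0], 0.88), ([388.0, 173.0], 0.59), ([375.0, 205.0], 0.48)]
top closed_end [([110.0, 143.0], 0.89), ([371.0, 237.0], 0.66)]
top cradle [([109.0, 144.0], 0.77), ([368.0, 215.0], 0.69)]
{'time': 0.8, 'joint_positions': array([ 1.12138525e+00,  2.99853774e-01,  1.52096116e+00, -1.10452611e-06,
        1.32065759e+00, -6.66118346e-02]), 'joint_vel': array([ 0.00082249,  0.00017823, -0.00063506, -0.00010593,  0.00068101,
        0.00115178]), 'joint_efforts': array([ 1.58494422e-03, -5.43319058e+01, -3.61972404e+01,  2.66856131e-05,
        6.22542011e-04, -5.19743310e-05]), 'tcp_pos': array([0.20544968, 0.51020024, 0.2563224 ]), 'eef_rot': array([1.58437760e-05, 1.90233010e-01, 9.81738967e-01, 5.79414809e-05]), 'contact_force': array([-0.96583571, -0.24741305, -0.27158766]), 'torque': array([-0.00951326,  0.05230872,  0.01517908]), 'finger_force': 0.0, 'finger_gap': 0.08554593412095218}
```

View pics/side.png

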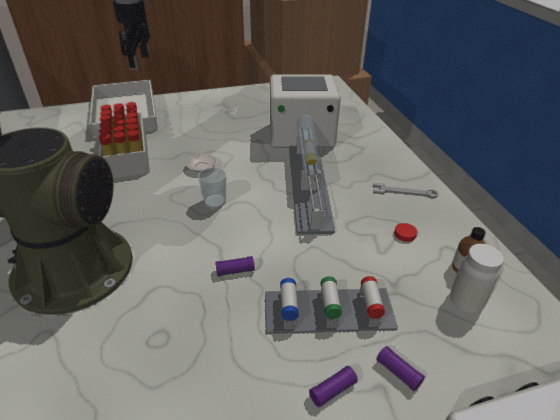

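View pics/top.png

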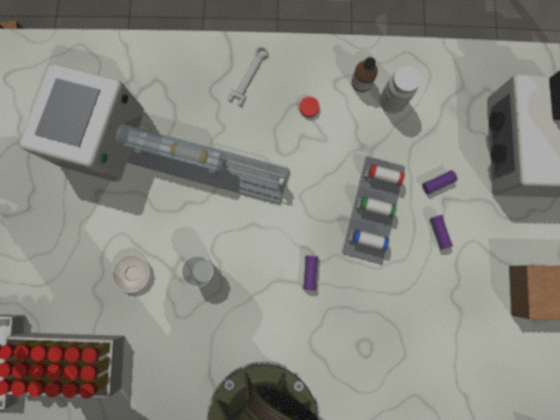

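Side: blue (289,300), green (331,298), red (372,297) lie in the rack. The purple look-alikes are at (235,266), (333,385) and (400,367), loose on the table. In the top view: red (386,175), green (378,206), blue (371,239). The cradle and mouth run from about (285,178) to (215,160). I'll measure the caps from both views and confirm with one crop.

```bash
python3 - <<'E'
from h import *
S=np.load('side.npz');T=np.load('top.npz');cs=cam('side');ct=cam('top')
def caps(im,k,box):
    hsv=cv2.cvtColor(im,cv2.COLOR_RGB2HSV);h,s,v=[hsv[:,:,i].astype(int) for i in range(3)]
    m={'g':(h>45)&(h<85),'b':(h>108)&(h<128),'r':(h<8)|(h>172),'y':(h>15)&(h<35)}[k]&(s>(90 if k!='y' else 70))&(v>40)
    x0,y0,x1,y1=box;w=np.zeros_like(m);w[y0:y1,x0:x1]=1;m&=w
    n,l,st,c=cv2.connectedComponentsWithStats(m.astype(np.uint8))
    return [(c[i].round(1),st[i,4]) for i in range(1,n) if st[i,4]>12]
R={}
for k in 'gbr':
    a=caps(S['im'],k,(265,270,395,330));b=caps(T['im'],k,(345,155,410,260));print(k,a,b)
    a=[x[0] for x in a];b=[x[0] for x in b]
    for p in a:
        for q in b:
            X,e=tri(cs,p,ct,q);
            if e<.012: print('  ',p,q,X.round(4),round(e,4))
print('y',caps(S['im'],'y',(295,110,325,180)),caps(T['im'],'y',(130,120,230,180)))
for p in [(285,178),(220,160),(120,133),(203,155),(175,148)]: print(p,at_z(ct,[p],.09).round(3))
a=cv2.resize(T['im'][150:265,335:465],None,fx=4,fy=4,interpolation=2);b=cv2.resize(T['im'][110:215,100:300],None,fx=4,fy=4,interpolation=2)
save('crop1.png',a);save('crop2.png',b)
E
```

```text
g [(array([327.9, 279.1]), np.int32(47)), (array([332.5, 311.2]), np.int32(196))] [(array([363.8, 202.1]), np.int32(42)), (array([392.8, 210.1]), np.int32(26))]
   [327.9 279.1] [363.8 202.1] [ 0.4981 -0.222   0.0542] 0.0
   [327.9 279.1] [392.8 210.1] [ 0.4724 -0.2731  0.116 ] 0.0019
   [332.5 311.2] [363.8 202.1] [ 0.5107 -0.2382 -0.0295] 0.003
   [332.5 311.2] [392.8 210.1] [ 0.4818 -0.2916  0.0459] 0.0007
b [(array([287.8, 280.4]), np.int32(60)), (array([289.7, 312.8]), np.int32(217))] [(array([356.1, 235.7]), np.int32(66)), (array([385.6, 243.3]), np.int32(47))]
   [287.8 280.4] [356.1 235.7] [ 0.4206 -0.204   0.0541] 0.0017
   [287.8 280.4] [385.6 243.3] [ 0.4017 -0.2567  0.1159] 0.0047
   [289.7 312.8] [356.1 235.7] [ 0.425  -0.2184 -0.0294] 0.0038
   [289.7 312.8] [385.6 243.3] [ 0.4042 -0.2737  0.0458] 0.0
r [(array([367.5, 279.3]), np.int32(71)), (array([375.5, 310.9]), np.int32(217))] [(array([372.2, 170.8]), np.int32(66)), (array([400.8, 178.2]), np.int32(53))]
   [367.5 279.3] [372.2 170.8] [ 0.5733 -0.2426  0.0532] 0.0002
   [367.5 279.3] [400.8 178.2] [ 0.5422 -0.2918  0.1151] 0.0013
   [375.5 310.9] [372.2 170.8] [ 0.5945 -0.261  -0.03  ] 0.0014
   [375.5 310.9] [400.8 178.2] [ 0.5588 -0.3122  0.0454] 0.0003
y [(array([310.2, 159.7]), np.int32(87))] [(array([173.1, 147.7]), np.int32(26)), (array([202.6, 155.3]), np.int32(26))]
(285, 178) [[ 0.543 -0.038  0.09 ]]
(220, 160) [[0.581 0.109 0.09 ]]
(120, 133) [[0.639 0.34  0.09 ]]
(203, 155) [[0.591 0.148 0.09 ]]
(175, 148) [[0.606 0.212 0.09 ]]
```

View pics/crop1.png

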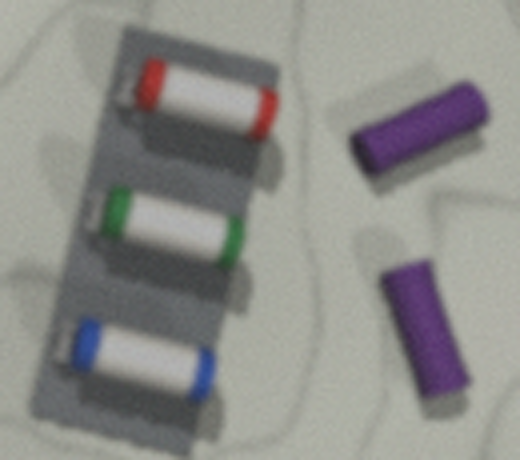

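View pics/crop2.png

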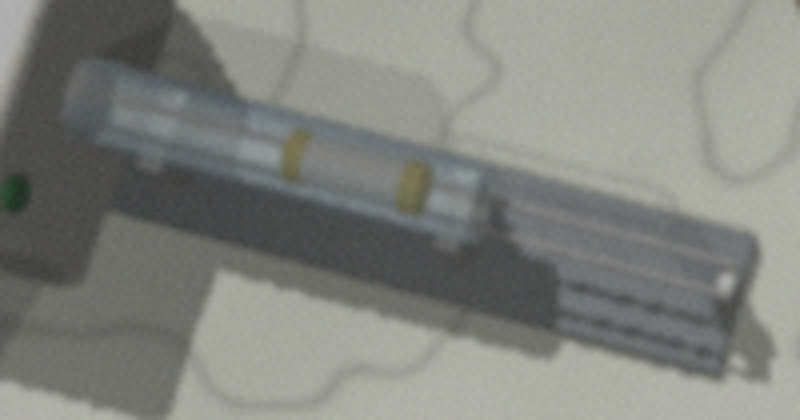

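Crop 1 shows the green-capped white cartridge in the middle rack place (top pixels 364,202 and 393,210). The blue one is below it and red above it; the purple ones lie off the rack, so they are not meant. Crop 2 shows the tube mouth near (220,161), the rods ending near (283,179) and yellow about 15–20 mm inside. Next I work out the move to hover over the rack.

```bash
cat >> h.py <<'E'
from scipy.spatial.transform import Rotation as Ro
def pose():
    o=robot.get_obs();q=o['eef_rot'];return o['tcp_pos'],Ro.from_quat([q[1],q[2],q[3],q[0]]).as_matrix()
def yaw():
    R=pose()[1];return np.degrees(np.arctan2(R[1,1],R[0,1]))
def plan(target,yw,n,p=None,R=None):
    "rows for a straight move to target (world) with tool-y yaw yw, n rows"
    if p is None: p,R=pose()
    y0=np.degrees(np.arctan2(R[1,1],R[0,1])); dr=-((yw-y0+180)%360-180)
    rr=round(dr/6/n,2);pc=p.copy();Rc=R.copy();out=[]
    for i in range(n):
        d=(np.array(target)-pc)/(n-i); s=np.round(Rc.T@d/.04,2)
        out.append('{"x":%g,"y":%g,"z":%g,"roll":%g}'%(*s,rr)); pc=pc+Rc@s*.04; Rc=Rc@Ro.from_euler('z',rr*6,degrees=True).as_matrix()
    for i in range(0,n,12): print('['+','.join(out[i:i+12])+']')
    print('end',pc.round(4),np.degrees(np.arctan2(Rc[1,1],Rc[0,1])).round(2)); return pc,Rc
E
python3 -c "
from h import *
plan([.45,-.248,.25],-13.2,24)"
```

```text
[{"x":-0.53,"y":-0.64,"z":0.01,"roll":0.56},{"x":-0.57,"y":-0.61,"z":0.01,"roll":0.56},{"x":-0.6,"y":-0.57,"z":0.01,"roll":0.56},{"x":-0.63,"y":-0.53,"z":0.01,"roll":0.56},{"x":-0.67,"y":-0.5,"z":0.01,"roll":0.56},{"x":-0.69,"y":-0.46,"z":0.01,"roll":0.56},{"x":-0.72,"y":-0.41,"z":0.01,"roll":0.56},{"x":-0.74,"y":-0.37,"z":0.01,"roll":0.56},{"x":-0.76,"y":-0.33,"z":0,"roll":0.56},{"x":-0.78,"y":-0.28,"z":0.01,"roll":0.56},{"x":-0.8,"y":-0.24,"z":0,"roll":0.56},{"x":-0.81,"y":-0.19,"z":0.01,"roll":0.56}]
[{"x":-0.82,"y":-0.14,"z":0,"roll":0.56},{"x":-0.82,"y":-0.09,"z":0.01,"roll":0.56},{"x":-0.83,"y":-0.05,"z":0,"roll":0.56},{"x":-0.83,"y":0,"z":0.01,"roll":0.56},{"x":-0.83,"y":0.05,"z":0,"roll":0.56},{"x":-0.82,"y":0.1,"z":0.01,"roll":0.56},{"x":-0.82,"y":0.15,"z":0,"roll":0.56},{"x":-0.81,"y":0.2,"z":0.01,"roll":0.56},{"x":-0.79,"y":0.24,"z":0,"roll":0.56},{"x":-0.78,"y":0.29,"z":0.01,"roll":0.56},{"x":-0.76,"y":0.33,"z":0,"roll":0.56},{"x":-0.73,"y":0.38,"z":0.01,"roll":0.56}]
end [ 0.45   -0.2479  0.2499] -12.57
```

>>> {"api": "servo_tool", "payload": {
  "targets": [
    {"x":-0.53,"y":-0.64,"roll":0.56},
    {"x":-0.57,"y":-0.61,"roll":0.56},
    {"x":-0.6,"y":-0.57,"roll":0.56},
    {"x":-0.63,"y":-0.53,"roll":0.56},
    {"x":-0.67,"y":-0.5,"roll":0.56},
    {"x":-0.69,"y":-0.46,"roll":0.56},
    {"x":-0.72,"y":-0.41,"roll":0.56},
    {"x":-0.74,"y":-0.37,"roll":0.56},
    {"x":-0.76,"y":-0.33,"roll":0.56},
    {"x":-0.78,"y":-0.28,"roll":0.56},
    {"x":-0.8,"y":-0.24,"roll":0.56},
    {"x":-0.81,"y":-0.19,"roll":0.56}
  ]
}}

```text
$.targets[0]: bad value
```

>>> {"api": "servo_tool", "payload": {
  "targets": [
    {"x":-0.82,"y":-0.14,"roll":0.56},
    {"x":-0.82,"y":-0.09,"roll":0.56},
    {"x":-0.83,"y":-0.05,"roll":0.56},
    {"x":-0.83,"y":0,"roll":0.56},
    {"x":-0.83,"y":0.05,"roll":0.56},
    {"x":-0.82,"y":0.1,"roll":0.56},
    {"x":-0.82,"y":0.15,"roll":0.56},
    {"x":-0.81,"y":0.2,"roll":0.56},
    {"x":-0.79,"y":0.24,"roll":0.56},
    {"x":-0.78,"y":0.29,"roll":0.56},
    {"x":-0.76,"y":0.33,"roll":0.56},
    {"x":-0.73,"y":0.38,"roll":0.66}
  ]
}}

```text
$.targets[0]: bad value
```

```bash
python3 - <<'E'
from h import *
p,R=pose();print(p.round(4),yaw(),robot.get_obs()['time'])
c=cam('wrist');im,d=robot.read_camera('wrist');p2,_=pose();print((p2-p).round(4))
K,dc,Rc,t=c;print('campos',(-Rc.T@t).round(3),Rc.round(2).tolist())
np.savez('w1',im=im,d=d);save('w1.png',im)
for k in('green','blue','red'): print(k,[(np.round(r['xy'],1).tolist(),round(r['p'],2)) for r in robot.spot_in(k,'wrist')])
E
```

```text
[0.2054 0.5102 0.2563] 68.06723462275983 0.8
[-0. -0. -0.]
campos [0.138 0.538 0.373] [[0.37, 0.93, 0.0], [0.89, -0.36, 0.29], [0.27, -0.11, -0.96]]
green []
blue []Traceback (most recent call last):
  File "<stdin>", line 6, in <module>
ValueError: it knows: blue, blue_center, closed_end, cradle, green, green_center, mouth, rack, red_center, yellow, yellow_center
```

View pics/w1.png

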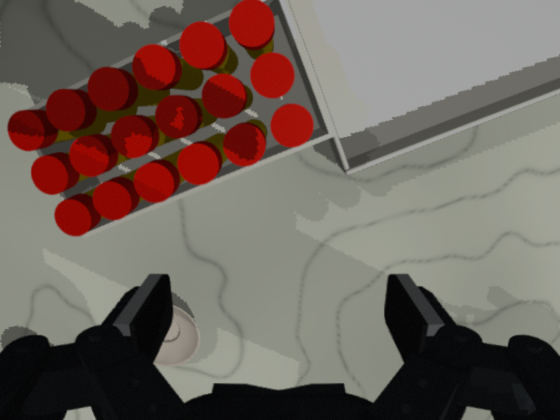

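The moves were refused because every row needs all four numbers, so this picture only shows the vial tray at the start pose. I'll resend.

>>> {"api": "servo_tool", "payload": {
  "targets": [
    {"x":-0.53,"y":-0.64,"z":0,"roll":0.56},
    {"x":-0.57,"y":-0.61,"z":0,"roll":0.56},
    {"x":-0.6,"y":-0.57,"z":0,"roll":0.56},
    {"x":-0.63,"y":-0.53,"z":0,"roll":0.56},
    {"x":-0.67,"y":-0.5,"z":0,"roll":0.56},
    {"x":-0.69,"y":-0.46,"z":0,"roll":0.56},
    {"x":-0.72,"y":-0.41,"z":0,"roll":0.56},
    {"x":-0.74,"y":-0.37,"z":0,"roll":0.56},
    {"x":-0.76,"y":-0.33,"z":0,"roll":0.56},
    {"x":-0.78,"y":-0.28,"z":0,"roll":0.56},
    {"x":-0.8,"y":-0.24,"z":0,"roll":0.56},
    {"x":-0.81,"y":-0.19,"z":0,"roll":0.56}
  ]
}}

```text
time: 1.95
tcp_pos: [0.3277, 0.1294, 0.2565]
eef_rot: [0.0, 0.518, 0.855, 0.0]
contact_force: [0.7, 0.1, -0.2]
finger_gap: 0.0852
finger_force: 0.0
```

>>> {"api": "servo_tool", "payload": {
  "targets": [
    {"x":-0.82,"y":-0.14,"z":0,"roll":0.56},
    {"x":-0.82,"y":-0.09,"z":0,"roll":0.56},
    {"x":-0.83,"y":-0.05,"z":0,"roll":0.56},
    {"x":-0.83,"y":0,"z":0,"roll":0.56},
    {"x":-0.83,"y":0.05,"z":0,"roll":0.56},
    {"x":-0.82,"y":0.1,"z":0,"roll":0.56},
    {"x":-0.82,"y":0.15,"z":0,"roll":0.56},
    {"x":-0.81,"y":0.2,"z":0,"roll":0.56},
    {"x":-0.79,"y":0.24,"z":0,"roll":0.56},
    {"x":-0.78,"y":0.29,"z":0,"roll":0.56},
    {"x":-0.76,"y":0.33,"z":0,"roll":0.56},
    {"x":-0.73,"y":0.38,"z":0,"roll":0.66}
  ]
}}

```text
time: 2.95
tcp_pos: [0.4501, -0.2498, 0.2563]
eef_rot: [0.0, 0.785, 0.62, 0.0]
contact_force: [0.3, 0.1, 0.1]
finger_gap: 0.0853
finger_force: 0.0
```

```bash
cat >> h.py <<'E'
def caps(im,k,mn=60):
    hsv=cv2.cvtColor(im,cv2.COLOR_RGB2HSV);h,s,v=[hsv[:,:,i].astype(int) for i in range(3)]
    m={'g':(h>45)&(h<85),'b':(h>108)&(h<128),'r':(h<8)|(h>172),'y':(h>15)&(h<35)}[k]&(s>100)&(v>40)
    n,l,st,c=cv2.connectedComponentsWithStats(m.astype(np.uint8))
    return [(c[i].round(1),int(st[i,4]),l==i) for i in range(1,n) if st[i,4]>mn]
def wcaps(name):
    p,R=pose();c=cam('wrist');im,d=robot.read_camera('wrist');np.savez(name,im=im,d=d,K=c[0],dc=c[1],R=c[2],t=c[3]);save(name+'.png',im)
    print('tcp',p.round(4),'yaw',yaw().round(2),'t',robot.get_obs()['time'])
    for k in 'gbr':
        for q,n,m in caps(im,k):
            v,u=np.nonzero(m&(d>0)); X=deproj(c,np.c_[u,v],d[v,u])
            print(k,q,n,'mean',X.mean(0).round(4),'top',np.percentile(X[:,2],95).round(4),'z.04plane',at_z(c,[q],.05).round(4)[0])
    return c,im,d
E
python3 - <<'E'
from h import *
wcaps('w2')
E
```

```text
tcp [ 0.4501 -0.2498  0.2563] yaw -13.79 t 3.0
g [327.8 147.8] 301 mean [ 0.5013 -0.2263  0.0503] top 0.0572 z.04plane [ 0.5011 -0.2263  0.05  ]
g [318.6 223.4] 130 mean [ 0.4796 -0.2955  0.0426] top 0.0568 z.04plane [ 0.4793 -0.2928  0.05  ]
b [238.9 147.1] 367 mean [ 0.4259 -0.208   0.0494] top 0.0572 z.04plane [ 0.4257 -0.2079  0.05  ]
b [235.6 223.7] 233 mean [ 0.4021 -0.2792  0.0378] top 0.0568 z.04plane [ 0.4045 -0.2753  0.05  ]
r [416.3 152.3] 487 mean [ 0.5778 -0.2481  0.0493] top 0.0574 z.04plane [ 0.5774 -0.2478  0.05  ]
r [404.4 226.4] 269 mean [ 0.5623 -0.3221  0.0327] top 0.0569 z.04plane [ 0.5573 -0.3145  0.05  ]
```

View pics/w2.png

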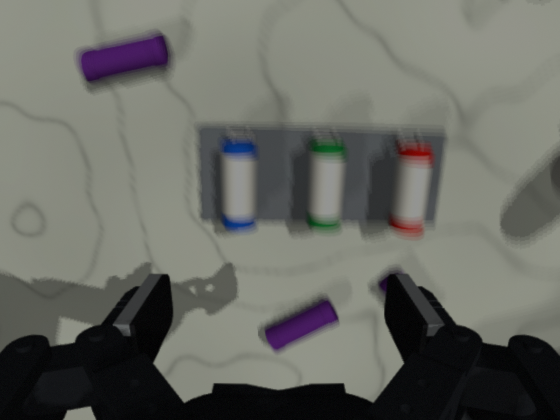

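Wrist view: blue (239,185), green (327,185) and red (413,190) are in the rack, with green in the middle. The tops of the caps measure 57 mm, so the axis is at about 41–42 mm, which matches. I'll refine the axes with a point cloud.

```bash
cat >> h.py <<'E'
def fit(c,d,c0,yw,zmin,half=.018):
    v,u=np.mgrid[0:420,0:560];m=d>0;u=u[m];v=v[m];X=deproj(c,np.c_[u,v],d[m])
    c0=np.array(c0,float)
    for _ in range(3):
        a=np.array([np.cos(np.radians(yw)),np.sin(np.radians(yw))]);n=np.array([-a[1],a[0]])
        r=X[:,:2]-c0;s=r@a;l=r@n;k=(abs(s)<.05)&(abs(l)<half)&(X[:,2]>zmin)
        P=X[k];q=np.polyfit(s[k],l[k],1);yw+=np.degrees(np.arctan(q[0]))
        lo,hi=np.percentile(s[k],[1,99]);c0=c0+a*(lo+hi)/2+n*np.median(l[k])
    print('fit c',c0.round(4),'yaw',round(yw,2),'len',round(hi-lo,4),'ztop',np.percentile(P[:,2],97).round(4),'n',k.sum());return c0,yw
E
python3 - <<'E'
from h import *
w=np.load('w2.npz');c=(w['K'],w['dc'],w['R'],w['t'])
for c0 in([.490,-.258],[.413,-.240],[.567,-.279]): fit(c,w['d'],c0,76.8,.048)
plan([.490,-.2585,.10],-13.2,8)
E
```

```text
fit c [ 0.496  -0.2527] yaw 119.64 len 0.0598 ztop 0.3193 n 16445
fit c [ 0.4109 -0.2309] yaw 33.85 len 0.06 ztop 0.3193 n 16133
fit c [ 0.5664 -0.2758] yaw 76.4 len 0.0777 ztop 0.0572 n 2474
[{"x":0.02,"y":0.12,"z":0.49,"roll":-0.01},{"x":0.01,"y":0.12,"z":0.49,"roll":-0.01},{"x":0.01,"y":0.12,"z":0.49,"roll":-0.01},{"x":0.02,"y":0.12,"z":0.49,"roll":-0.01},{"x":0.01,"y":0.12,"z":0.48,"roll":-0.01},{"x":0.02,"y":0.12,"z":0.49,"roll":-0.01},{"x":0.01,"y":0.13,"z":0.48,"roll":-0.01},{"x":0.02,"y":0.12,"z":0.49,"roll":-0.01}]
end [ 0.49   -0.2584  0.0999] -13.31
```

```bash
sed -i 's/(X\[:,2\]>zmin)/(X[:,2]>zmin)\&(X[:,2]<zmin+.02)/' h.py
python3 - <<'E'
from h import *
w=np.load('w2.npz');c=(w['K'],w['dc'],w['R'],w['t'])
for c0 in([.490,-.258],[.413,-.240],[.567,-.279]): fit(c,w['d'],c0,76.8,.048)
E
```

```text
fit c [ 0.4914 -0.2551] yaw 76.38 len 0.0777 ztop 0.0571 n 2584
fit c [ 0.4152 -0.2374] yaw 76.36 len 0.078 ztop 0.0572 n 2613
fit c [ 0.5664 -0.2758] yaw 76.4 len 0.0777 ztop 0.0572 n 2474
```

>>> {"api": "servo_tool", "payload": {
  "targets": [
    {"x":0.015,"y":0.17,"z":0.6,"roll":0},
    {"x":0.015,"y":0.17,"z":0.6,"roll":0},
    {"x":0.015,"y":0.17,"z":0.6,"roll":0},
    {"x":0.015,"y":0.17,"z":0.6,"roll":0},
    {"x":0.015,"y":0.17,"z":0.6,"roll":0},
    {"x":0.015,"y":0.17,"z":0.6,"roll":0},
    {"x":0,"y":0,"z":0,"roll":0},
    {"x":0,"y":0,"z":0,"roll":0}
  ],
  "claw": 0.3
}}

```text
time: 3.67
tcp_pos: [0.4902, -0.2535, 0.1119]
eef_rot: [-0.001, 0.783, 0.621, -0.0]
contact_force: [0.5, 0.0, 0.7]
finger_gap: 0.0596
finger_force: 0.0
```

```bash
python3 - <<'E'
from h import *
c,im,d=wcaps('w3'); fit(c,d,[.4914,-.2551],76.4,.048)
p,R=pose()
print((R.T@(np.array([.4912,-.2555,.048])-p)/.04).round(3), robot.get_obs()['finger_gap'])
E
```

```text
tcp [ 0.4902 -0.2535  0.1119] yaw -13.16 t 3.7167
g [282.4 186.4] 1840 mean [ 0.5005 -0.2213  0.0509] top 0.0569 z.04plane [ 0.5005 -0.2216  0.05  ]
g [279.6 312.1] 907 mean [ 0.4835 -0.2887  0.0536] top 0.057 z.04plane [ 0.4829 -0.2909  0.05  ]
b [131.9 184.6] 975 mean [ 0.4261 -0.2035  0.0479] top 0.0564 z.04plane [ 0.427  -0.2033  0.05  ]
b [131.5 309.9] 323 mean [ 0.4063 -0.2673  0.0584] top 0.1169 z.04plane [ 0.4015 -0.2716  0.05  ]
r [433.7 192.1] 1899 mean [ 0.5745 -0.2416  0.0501] top 0.057 z.04plane [ 0.5746 -0.2417  0.05  ]
r [429.3 314.9] 451 mean [ 0.5625 -0.3064  0.0592] top 0.1321 z.04plane [ 0.5651 -0.3131  0.05  ]
fit c [ 0.4921 -0.2552] yaw 76.15 len 0.078 ztop 0.0569 n 7317
[-0.037  0.024  1.63 ] 0.0595872312086768
```

>>> {"api": "servo_tool", "payload": {
  "targets": [
    {"x":-0.04,"y":0.03,"z":0.4,"roll":0},
    {"x":0,"y":0,"z":0.4,"roll":0},
    {"x":0,"y":0,"z":0.4,"roll":0},
    {"x":0,"y":0,"z":0.4,"roll":0},
    {"x":0,"y":0,"z":0,"roll":0}
  ]
}}

```text
time: 4.13
tcp_pos: [0.4907, -0.2554, 0.0477]
eef_rot: [-0.001, 0.784, 0.621, -0.0]
contact_force: [-0.6, 0.1, -1.2]
finger_gap: 0.0597
finger_force: 0.0
```

>>> {"api": "servo_tool", "payload": {
  "targets": [
    {"x":0,"y":0,"z":0,"roll":0},
    {"x":0,"y":0,"z":0,"roll":0},
    {"x":0,"y":0,"z":0,"roll":0},
    {"x":0,"y":0,"z":0,"roll":0},
    {"x":0,"y":0,"z":0,"roll":0},
    {"x":0,"y":0,"z":0,"roll":0}
  ],
  "claw": 1,
  "squeeze": 40
}}

```text
time: 4.63
tcp_pos: [0.4913, -0.2559, 0.0503]
eef_rot: [0.0, 0.784, 0.621, -0.0]
contact_force: [-9.2, 2.4, 12.4]
finger_gap: 0.0292
finger_force: 38.5
```

>>> {"api": "servo_tool", "payload": {
  "targets": [
    {"x":0,"y":0,"z":-0.4,"roll":0},
    {"x":0,"y":0,"z":-0.8,"roll":0},
    {"x":0,"y":0,"z":-1,"roll":0},
    {"x":0,"y":0,"z":-1,"roll":0},
    {"x":0,"y":0,"z":-1,"roll":0},
    {"x":0,"y":0,"z":0,"roll":0}
  ]
}}

```text
time: 5.13
tcp_pos: [0.4933, -0.2568, 0.2259]
eef_rot: [0.006, 0.783, 0.621, 0.002]
contact_force: [0.3, -1.0, 0.5]
finger_gap: 0.0284
finger_force: 39.8
```

```bash
python3 - <<'E'
from h import *
c,im,d=wcaps('w4')
# hover well before the mouth to look at cradle: cam sees ahead along +x tool
plan([.545,-.03,.23],-13.4,8)
E
```

```text
tcp [ 0.4933 -0.2568  0.2259] yaw -13.17 t 5.1833
g [279.3 219.5] 4349 mean [ 0.5027 -0.2214  0.2256] top 0.2321 z.04plane [ 0.4922 -0.2792  0.05  ]
g [276.6 380.7] 378 mean [ 0.487  -0.2844  0.2283] top 0.2321 z.04plane [ 0.4514 -0.4425  0.05  ]
b [174.4 150.6] 366 mean [ 0.424  -0.2038  0.0492] top 0.0571 z.04plane [ 0.4242 -0.2038  0.05  ]
b [182.2 232.8] 325 mean [ 0.4102 -0.2711  0.052 ] top 0.0569 z.04plane [ 0.4095 -0.2717  0.05  ]
r [369.7 153.9] 693 mean [ 0.5748 -0.2419  0.051 ] top 0.0573 z.04plane [ 0.5751 -0.2421  0.05  ]
r [362.9 235.2] 457 mean [ 0.5579 -0.3083  0.0527] top 0.0571 z.04plane [ 0.5584 -0.3095  0.05  ]
[{"x":0.73,"y":-0,"z":-0.03,"roll":0},{"x":0.73,"y":-0,"z":-0.03,"roll":0},{"x":0.72,"y":-0,"z":-0.03,"roll":0},{"x":0.73,"y":-0,"z":-0.03,"roll":0},{"x":0.72,"y":-0,"z":-0.03,"roll":0},{"x":0.73,"y":-0,"z":-0.02,"roll":0},{"x":0.72,"y":-0,"z":-0.03,"roll":0},{"x":0.73,"y":-0.01,"z":-0.02,"roll":0}]
end [ 0.545  -0.0299  0.23  ] -13.17
```

>>> {"api": "servo_tool", "payload": {
  "targets": [
    {"x":0.73,"y":0,"z":0,"roll":0},
    {"x":0.73,"y":0,"z":0,"roll":0},
    {"x":0.73,"y":0,"z":0,"roll":0},
    {"x":0.73,"y":0,"z":0,"roll":0},
    {"x":0.73,"y":0,"z":0,"roll":0},
    {"x":0.73,"y":0,"z":0,"roll":0},
    {"x":0.73,"y":0,"z":0,"roll":0},
    {"x":0.7,"y":0,"z":0,"roll":0},
    {"x":0,"y":0,"z":0,"roll":0},
    {"x":0,"y":0,"z":0,"roll":0}
  ]
}}

```text
time: 6.02
tcp_pos: [0.5442, -0.0282, 0.2161]
eef_rot: [-0.0, 0.783, 0.622, -0.0]
contact_force: [-0.2, -0.6, -1.0]
finger_gap: 0.0289
finger_force: 39.8
```

```bash
python3 - <<'E'
from h import *
c,im,d=wcaps('w5')
fit(c,d,[.56,-.0],76.5,.21)
for q,n,m in caps(im,'y',40):
    v,u=np.nonzero(m&(d>0)); X=deproj(c,np.c_[u,v],d[v,u]);print('y',q,n,X.mean(0).round(4) if len(X) else '',at_z(c,[q],.103).round(4))
E
```

```text
tcp [ 0.5442 -0.0282  0.2161] yaw -13.12 t 6.0667
g [279.6 219.6] 4270 mean [0.5536 0.0071 0.2161] top 0.2224 z.04plane [ 0.5419 -0.0464  0.05  ]
g [270.6 381. ] 330 mean [ 0.5348 -0.0577  0.2159] top 0.222 z.04plane [ 0.4971 -0.2027  0.05  ]
r [500.2 205.6] 2451 mean [ 0.7434 -0.0915  0.0139] top 0.0162 z.04plane [ 0.7228 -0.076   0.05  ]
fit c [ 0.5465 -0.0231] yaw 76.42 len 0.0697 ztop 0.2279 n 16168
```

View pics/w5.png

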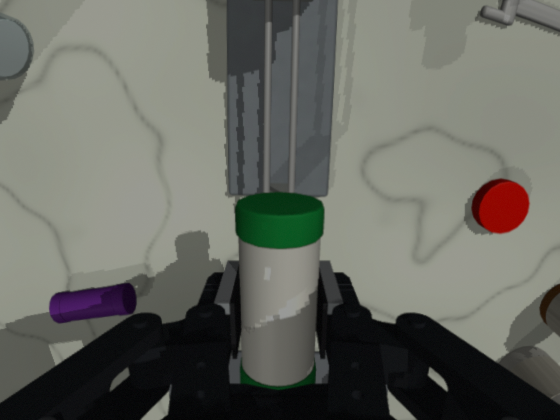

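The green cartridge is held straight, front cap at (280,220). The rods run from about (267,190) to (265,0) and from (291,190) to (295,0), with the outer end of the plate at row 193. I'll fit the rod lines.

```bash
cat >> h.py <<'E'
def rods(c,im,r0,r1,x0=245,x1=315):
    g=cv2.GaussianBlur(im,(3,3),0).astype(float).mean(2);A=[];B=[]
    mid=(x0+x1)//2
    for r in range(r0,r1,3):
        for L,(a,b) in((A,(x0,mid)),(B,(mid,x1))):
            s=g[r,a:b]-np.median(g[r,a:b]);s=np.clip(s-.5*s.max(),0,None);L.append(((s*np.arange(a,b)).sum()/s.sum(),r))
    out=[]
    for L in(A,B):
        L=np.array(L);q=np.polyfit(L[:,1],L[:,0],1);k=abs(L[:,0]-np.polyval(q,L[:,1]))<2;X=at_z(c,L[k],.0765);out.append(X)
    m=[cv2.fitLine(X[:,:2].astype(np.float32),2,0,.01,.01).ravel() for X in out]
    for v in m: print('rod',v.round(4),np.degrees(np.arctan2(v[1],v[0])).round(2))
    a=(m[0][:2]*np.sign(m[0][1])+m[1][:2]*np.sign(m[1][1]));a/=np.linalg.norm(a);n=np.array([-a[1],a[0]])
    sp=(m[0][2:]-m[1][2:])@n;c0=m[1][2:]+n*sp/2;print('mid',c0.round(4),'yaw',np.degrees(np.arctan2(a[1],a[0])).round(2),'spacing',sp.round(4));return c0,a
E
python3 - <<'E'
from h import *
w=np.load('w5.npz');c=(w['K'],w['dc'],w['R'],w['t']);im=w['im'];d=w['d']
c0,a=rods(c,im,60,180)
for p in [(267,150),(293,150),(280,150),(267,60),(293,60),(280,60)]:
    print(p,im[p[1],p[0]],deproj(c,[p],[d[p[1],p[0]]]).round(4))
p,R=pose();n=np.array([-a[1],a[0]]);print('tcp lateral from axis',((p[:2]-c0)@n).round(4),'tool x',R[:2,0].round(4))
print('outer end of rods',[at_z(c,[q],.0765).round(4)[0].tolist() for q in((267,190),(292,190))])
# yellow/mouth from top camera, along axis
ct=cam('top')
for q in [(202.6,155.3),(173.1,147.7),(220,160)]:
    X=at_z(ct,[q],.1)[0];print(q,X.round(4),'s',((X[:2]-c0)@a).round(4),'l',((X[:2]-c0)@n).round(4))
print('tcp s',((p[:2]-c0)@a).round(4))
E
```

```text
rod [0.2502 0.9682 0.5515 0.0339] 75.51
rod [0.2461 0.9692 0.5689 0.0299] 75.75
mid [0.5602 0.0321] yaw 75.63 spacing 0.0178
(267, 150) [113 114 111] [[0.5466 0.0135 0.0761]]
(293, 150) [112 112 109] [[0.5642 0.0094 0.0757]]
(280, 150) [88 92 94] [[0.5538 0.0033 0.0123]]
(267, 60) [116 116 113] [[0.5604 0.0714 0.0748]]
(293, 60) [102 103 100] [[0.5771 0.0675 0.0747]]
(280, 60) [85 91 91] [[0.5705 0.0756 0.011 ]]
tcp lateral from axis 0.0004 tool x [0.227  0.9739]
outer end of rods [[0.54, -0.0142, 0.0765], [0.5574, -0.0182, 0.0765]]
(202.6, 155.3) [0.5879 0.1467 0.1   ] s 0.1179 l 0.0016
(173.1, 147.7) [0.604  0.2137 0.1   ] s 0.1867 l 0.0027
(220, 160) [0.578  0.1074 0.1   ] s 0.0773 l 0.0015
tcp s -0.0634
```

>>> {"api": "servo_tool", "payload": {
  "targets": [
    {"x":0,"y":-0.02,"z":0,"roll":0.21},
    {"x":0.5,"y":0,"z":0.2,"roll":0},
    {"x":0.5,"y":0,"z":0.2,"roll":0},
    {"x":0.5,"y":0,"z":0.4,"roll":0},
    {"x":0.5,"y":0,"z":0.4,"roll":0},
    {"x":0,"y":0,"z":0.4,"roll":0},
    {"x":0,"y":0,"z":0.4,"roll":0},
    {"x":0,"y":0,"z":0.4,"roll":0},
    {"x":0,"y":0,"z":0.2,"roll":0},
    {"x":0,"y":0,"z":0,"roll":0},
    {"x":0,"y":0,"z":0,"roll":0}
  ]
}}

```text
time: 6.98
tcp_pos: [0.5636, 0.0477, 0.1126]
eef_rot: [-0.0, 0.791, 0.612, -0.0]
contact_force: [0.3, -0.7, 0.7]
finger_gap: 0.0286
finger_force: 39.8
```

```bash
python3 - <<'E'
from h import *
c,im,d=wcaps('w6')
A=np.array([.5602,.0321]);a=np.array([np.cos(np.radians(75.63)),np.sin(np.radians(75.63))]);n=np.array([-a[1],a[0]])
p,R=pose();print('tcp s,l',(p[:2]-A)@a,(p[:2]-A)@n)
for q,k,m in caps(im,'g'):
    v,u=np.nonzero(m&(d>0)); X=deproj(c,np.c_[u,v],d[v,u]);t=X[X[:,2]>np.percentile(X[:,2],60)].mean(0);print(k,'cap s,l',((t[:2]-A)@a).round(4),((t[:2]-A)@n).round(4))
import json
E
```

```text
tcp [0.5636 0.0477 0.1126] yaw -14.49 t 7.0333
g [279.2 219.7] 4332 mean [0.5737 0.0828 0.1126] top 0.119 z.04plane [0.5687 0.0626 0.05  ]
g [275.9 380.7] 367 mean [0.5562 0.0201 0.1147] top 0.1186 z.04plane [ 0.5412 -0.0363  0.05  ]
r [543.  335.2] 2020 mean [ 0.7333 -0.087   0.0121] top 0.0159 z.04plane [ 0.707  -0.0507  0.05  ]
tcp s,l 0.016166431627589847 0.00039347647580767345
4332 cap s,l 0.0507 -0.0006
367 cap s,l -0.0107 0.0005
```

View pics/w6.png

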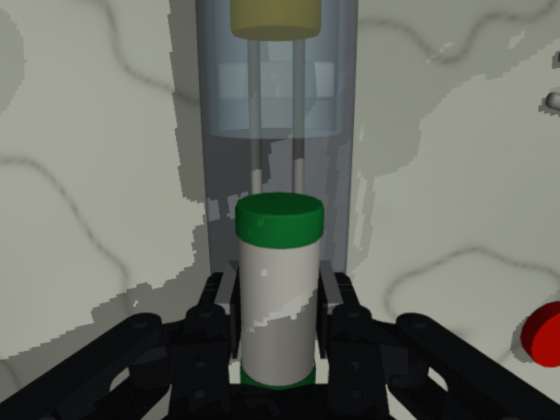

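Green is aligned over the rods at (280,220). The mouth edge is near row 133 and the back of yellow is near row 35. I lower it slowly and release.

>>> {"api": "servo_tool", "payload": {
  "targets": [
    {"x":0,"y":0,"z":0.1,"roll":0},
    {"x":0,"y":0,"z":0.1,"roll":0},
    {"x":0,"y":0,"z":0.07,"roll":0},
    {"x":0,"y":0,"z":0.05,"roll":0},
    {"x":0,"y":0,"z":0,"roll":0},
    {"x":0,"y":0,"z":0,"roll":0}
  ]
}}

```text
time: 7.53
tcp_pos: [0.5635, 0.0484, 0.0995]
eef_rot: [-0.0, 0.79, 0.613, -0.0]
contact_force: [-0.4, 0.3, -0.2]
finger_gap: 0.0289
finger_force: 39.8
```

```bash
cat >> h.py <<'E'
A=np.array([.5602,.0321]);a=np.array([np.cos(np.radians(75.63)),np.sin(np.radians(75.63))]);n=np.array([-a[1],a[0]])
def sl(X): X=np.asarray(X);return ((X[:2]-A)@a).round(4),((X[:2]-A)@n).round(4)
E
python3 - <<'E'
from h import *
w=np.load('w6.npz');c=(w['K'],w['dc'],w['R'],w['t'])
for q,z in[((208,130),.09),((347,130),.09),((277,136),.115),((277,136),.065),((277,35),.1)]: print(q,z,sl(at_z(c,[q],z)[0]))
E
```

```text
(208, 130) 0.09 (np.float64(0.0801), np.float64(0.0259))
(347, 130) 0.09 (np.float64(0.0799), np.float64(-0.0259))
(277, 136) 0.115 (np.float64(0.08), np.float64(0.0001))
(277, 136) 0.065 (np.float64(0.0754), np.float64(0.0003))
(277, 35) 0.1 (np.float64(0.1116), np.float64(0.0001))
```

>>> {"api": "servo_tool", "payload": {
  "targets": [
    {"x":0,"y":0,"z":0,"roll":0},
    {"x":0,"y":0,"z":0,"roll":0},
    {"x":0,"y":0,"z":0,"roll":0},
    {"x":0,"y":0,"z":-0.4,"roll":0},
    {"x":0,"y":0,"z":-0.5,"roll":0},
    {"x":0,"y":0,"z":-0.5,"roll":0},
    {"x":0,"y":0,"z":0,"roll":0}
  ],
  "claw": 0.35
}}

```text
time: 8.12
tcp_pos: [0.5649, 0.0484, 0.1594]
eef_rot: [0.002, 0.79, 0.613, 0.002]
contact_force: [-0.3, -0.0, 1.5]
finger_gap: 0.0562
finger_force: 0.0
```

>>> {"api": "servo_tool", "payload": {
  "targets": [
    {"x":-0.6,"y":0,"z":0,"roll":0},
    {"x":-0.6,"y":0,"z":0,"roll":0},
    {"x":-0.6,"y":0,"z":0,"roll":0},
    {"x":0,"y":0,"z":0,"roll":0},
    {"x":0,"y":0,"z":0,"roll":0},
    {"x":0,"y":0,"z":0,"roll":0}
  ],
  "claw": 1
}}

```text
time: 8.62
tcp_pos: [0.5456, -0.021, 0.1554]
eef_rot: [-0.0, 0.79, 0.613, 0.0]
contact_force: [0.4, -0.2, -0.2]
finger_gap: -0.0003
finger_force: 0.0
```

```bash
python3 - <<'E'
from h import *
c,im,d=wcaps('w7');print('tcp',sl(pose()[0]),robot.get_obs()['finger_gap'])
for q,k,m in caps(im,'g'):
    v,u=np.nonzero(m&(d>0)); X=deproj(c,np.c_[u,v],d[v,u]);s=(X[:,:2]-A)@a;l=(X[:,:2]-A)@n;t=X[:,2]>.1;print(k,'s',np.percentile(s[t],[2,98]).round(4),'l',l[t].mean().round(4),X[:,2].max().round(4))
E
```

```text
tcp [ 0.5456 -0.021   0.1554] yaw -14.41 t 8.6667
g [278.8  26.3] 1919 mean [0.573  0.0814 0.101 ] top 0.1057 z.04plane [0.5754 0.0903 0.05  ]
g [276.9 180.7] 1470 mean [0.5552 0.0157 0.1017] top 0.1054 z.04plane [0.5523 0.005  0.05  ]
r [536.2 228.6] 2788 mean [ 0.7385 -0.0896  0.0134] top 0.0161 z.04plane [ 0.7139 -0.0695  0.05  ]
tcp (np.float64(-0.0548), np.float64(0.001)) 2.66986200991026e-05
1919 s [0.0452 0.0561] l -0.0003 0.1071
1470 s [-0.0225 -0.0118] l 0.0004 0.107
```

>>> {"api": "servo_tool", "payload": {
  "targets": [
    {"x":0,"y":0.02,"z":0.4,"roll":0},
    {"x":0,"y":0,"z":0.4,"roll":0},
    {"x":0,"y":0,"z":0.33,"roll":0},
    {"x":0.2,"y":0,"z":0,"roll":0},
    {"x":0.2,"y":0,"z":0,"roll":0},
    {"x":0.2,"y":0,"z":0,"roll":0},
    {"x":0.2,"y":0,"z":0,"roll":0},
    {"x":0.2,"y":0,"z":0,"roll":0},
    {"x":0.2,"y":0,"z":0,"roll":0},
    {"x":0.2,"y":0,"z":0,"roll":0},
    {"x":0.2,"y":0,"z":0,"roll":0}
  ]
}}

```text
time: 9.58
tcp_pos: [0.5625, 0.0412, 0.1105]
eef_rot: [0.0, 0.79, 0.613, 0.0]
contact_force: [-0.7, -1.1, 0.6]
finger_gap: -0.0002
finger_force: 0.7
```

```bash
cat >> h.py <<'E'
def look(name,ks='gby'):
    c,im,d=wcaps(name);print('tcp s,l',sl(pose()[0]),robot.get_obs()['contact_force'].round(1))
    for kk in ks:
        for q,k,m in caps(im,kk):
            v,u=np.nonzero(m&(d>0)); 
            if len(u)==0: continue
            X=deproj(c,np.c_[u,v],d[v,u]);s=(X[:,:2]-A)@a;l=(X[:,:2]-A)@n;print(kk,q,k,'s',np.percentile(s,[2,98]).round(4),'l',l.mean().round(4),'ztop',np.percentile(X[:,2],98).round(4))
E
python3 -c "
from h import *
look('w8')"
```

```text
tcp [0.5625 0.0412 0.1105] yaw -14.39 t 9.6333
g [246.7  65.3] 147 mean [0.5753 0.1255 0.1126] top 0.1137 z.04plane [0.5719 0.1321 0.05  ]
g [275.1 258.7] 2208 mean [0.5666 0.059  0.1017] top 0.1051 z.04plane [0.5604 0.0366 0.05  ]
r [544.2 328.7] 1868 mean [ 0.7321 -0.086   0.0117] top 0.0159 z.04plane [ 0.7054 -0.0504  0.05  ]
tcp s,l (np.float64(0.0105), np.float64(0.0001)) [0.2 0.4 0. ]
g [246.7  65.3] 147 s [0.0897 0.0989] l 0.0085 ztop 0.1138
g [275.1 258.7] 2208 s [0.0218 0.033 ] l 0.0005 ztop 0.1055
```

>>> {"api": "servo_tool", "payload": {
  "targets": [
    {"x":0.2,"y":0,"z":0,"roll":0},
    {"x":0.2,"y":0,"z":0,"roll":0},
    {"x":0.2,"y":0,"z":0,"roll":0},
    {"x":0.2,"y":0,"z":0,"roll":0},
    {"x":0.1,"y":0,"z":0,"roll":0},
    {"x":0.1,"y":0,"z":0,"roll":0},
    {"x":0,"y":0,"z":0,"roll":0},
    {"x":-0.2,"y":0,"z":0,"roll":0},
    {"x":-0.4,"y":0,"z":-0.2,"roll":0},
    {"x":-0.6,"y":0,"z":-0.6,"roll":0},
    {"x":-0.6,"y":0,"z":-0.6,"roll":0},
    {"x":0,"y":0,"z":0,"roll":0}
  ]
}}

```text
time: 10.63
tcp_pos: [0.5549, 0.0057, 0.1706]
eef_rot: [0.002, 0.791, 0.612, 0.002]
contact_force: [1.6, -0.1, 1.1]
finger_gap: -0.0001
finger_force: 0.0
```

```bash
python3 -c "
from h import *
look('w9')
plan([.4150,-.2365,.145],-13.6,12)"
```

```text
tcp [0.5549 0.0057 0.1706] yaw -14.59 t 10.6833
g [271.   58.1] 1567 mean [0.5765 0.0976 0.1017] top 0.1052 z.04plane [0.5773 0.1031 0.05  ]
r [519.1 251.8] 2894 mean [ 0.7432 -0.0895  0.0135] top 0.0162 z.04plane [ 0.7204 -0.067   0.05  ]
tcp s,l (np.float64(-0.0255), np.float64(-0.0009)) [0.9 0.4 0.1]
g [271.   58.1] 1567 s [0.0619 0.0732] l 0.0005 ztop 0.1056
[{"x":-0.56,"y":-0.15,"z":0.05,"roll":-0.01},{"x":-0.56,"y":-0.15,"z":0.05,"roll":-0.01},{"x":-0.57,"y":-0.16,"z":0.05,"roll":-0.01},{"x":-0.56,"y":-0.16,"z":0.05,"roll":-0.01},{"x":-0.57,"y":-0.16,"z":0.05,"roll":-0.01},{"x":-0.56,"y":-0.16,"z":0.05,"roll":-0.01},{"x":-0.56,"y":-0.16,"z":0.05,"roll":-0.01},{"x":-0.57,"y":-0.16,"z":0.05,"roll":-0.01},{"x":-0.56,"y":-0.16,"z":0.04,"roll":-0.01},{"x":-0.57,"y":-0.16,"z":0.05,"roll":-0.01},{"x":-0.56,"y":-0.15,"z":0.04,"roll":-0.01},{"x":-0.57,"y":-0.16,"z":0.05,"roll":-0.01}]
end [ 0.4149 -0.2366  0.1449] -13.87
```

>>> {"api": "servo_tool", "payload": {
  "targets": [
    {"x":-0.62,"y":-0.17,"z":0,"roll":-0.03},
    {"x":-0.62,"y":-0.17,"z":0,"roll":-0.03},
    {"x":-0.62,"y":-0.17,"z":0,"roll":-0.03},
    {"x":-0.62,"y":-0.17,"z":0,"roll":-0.03},
    {"x":-0.62,"y":-0.17,"z":0,"roll":-0.03},
    {"x":-0.62,"y":-0.17,"z":0,"roll":0},
    {"x":-0.62,"y":-0.17,"z":0.1,"roll":0},
    {"x":-0.62,"y":-0.17,"z":0.1,"roll":0},
    {"x":-0.62,"y":-0.17,"z":0.2,"roll":0},
    {"x":-0.62,"y":-0.17,"z":0.2,"roll":0},
    {"x":-0.6,"y":-0.2,"z":0,"roll":0},
    {"x":0,"y":0,"z":0,"roll":0}
  ],
  "claw": 0.3
}}

```text
time: 11.68
tcp_pos: [0.4136, -0.2389, 0.141]
eef_rot: [-0.001, 0.786, 0.618, -0.0]
contact_force: [0.0, 0.6, -0.4]
finger_gap: 0.0596
finger_force: 0.0
```

```bash
python3 - <<'E'
from h import *
c,im,d=wcaps('w10'); c0,yw=fit(c,d,[.4150,-.236],76.4,.048)
p,R=pose();print((R.T@(np.array([*c0,.048])-p)/.04).round(3), robot.get_obs()['finger_gap'])
E
```

```text
tcp [ 0.4136 -0.2389  0.141 ] yaw -13.68 t 11.7333
b [277.8 167.5] 647 mean [ 0.4227 -0.203   0.0448] top 0.0569 z.04plane [ 0.4229 -0.2023  0.05  ]
b [277.7 280.9] 563 mean [ 0.4063 -0.27    0.0537] top 0.0571 z.04plane [ 0.4059 -0.2719  0.05  ]
r [533.2 173.6] 1267 mean [ 0.5723 -0.2411  0.0489] top 0.0569 z.04plane [ 0.5716 -0.2409  0.05  ]
r [513.2 278.3] 819 mean [ 0.5549 -0.3076  0.0512] top 0.0571 z.04plane [ 0.5557 -0.3086  0.05  ]
fit c [ 0.4144 -0.2373] yaw 76.17 len 0.0781 ztop 0.057 n 5721
[ 6.000e-03 -2.000e-03  2.334e+00] 0.05984160305699983
```

>>> {"api": "servo_tool", "payload": {
  "targets": [
    {"x":0,"y":0,"z":0.5,"roll":0},
    {"x":0,"y":0,"z":0.5,"roll":0},
    {"x":0,"y":0,"z":0.5,"roll":0},
    {"x":0,"y":0,"z":0.4,"roll":0},
    {"x":0,"y":0,"z":0.3,"roll":0},
    {"x":0,"y":0,"z":0.1,"roll":0},
    {"x":0,"y":0,"z":0,"roll":0}
  ]
}}

```text
time: 12.32
tcp_pos: [0.4155, -0.2358, 0.0493]
eef_rot: [-0.001, 0.785, 0.619, -0.0]
contact_force: [-0.8, 1.2, -0.0]
finger_gap: 0.06
finger_force: 0.0
```

>>> {"api": "servo_tool", "payload": {
  "targets": [
    {"x":0,"y":0,"z":0,"roll":0},
    {"x":0,"y":0,"z":0,"roll":0},
    {"x":0,"y":0,"z":0,"roll":0},
    {"x":0,"y":0,"z":0,"roll":0},
    {"x":0,"y":0,"z":0,"roll":0},
    {"x":0,"y":0,"z":0,"roll":0}
  ],
  "claw": 1,
  "squeeze": 40
}}

```text
time: 12.82
tcp_pos: [0.4139, -0.2361, 0.0511]
eef_rot: [-0.002, 0.785, 0.619, -0.001]
contact_force: [-21.6, 6.2, 21.4]
finger_gap: 0.0289
finger_force: 38.0
```

>>> {"api": "servo_tool", "payload": {
  "targets": [
    {"x":0,"y":0,"z":-0.4,"roll":0},
    {"x":0,"y":0,"z":-0.8,"roll":0},
    {"x":0,"y":0,"z":-1,"roll":0},
    {"x":0,"y":0,"z":-0.9,"roll":0},
    {"x":0,"y":0,"z":0,"roll":0},
    {"x":0,"y":0,"z":0,"roll":0},
    {"x":0,"y":0,"z":0,"roll":0}
  ]
}}

```text
time: 13.4
tcp_pos: [0.4155, -0.2365, 0.1741]
eef_rot: [0.0, 0.786, 0.619, 0.0]
contact_force: [0.4, -0.3, -0.4]
finger_gap: 0.0285
finger_force: 40.5
```

```bash
python3 - <<'E'
from h import *
look('w11')
plan([*(A+a*-.04),.16],-14.37,10)
E
```

```text
tcp [ 0.4155 -0.2365  0.1741] yaw -13.53 t 13.45
b [275.9 218.7] 2217 mean [ 0.4237 -0.2019  0.1701] top 0.1792 z.04plane [ 0.4138 -0.2399  0.05  ]
b [308.1 379.4] 135 mean [ 0.4213 -0.2643  0.1785] top 0.2216 z.04plane [ 0.4068 -0.3795  0.05  ]
b [247.2 379.4] 104 mean [ 0.3991 -0.2577  0.1799] top 0.2215 z.04plane [ 0.3588 -0.3679  0.05  ]
r [501.  168.8] 984 mean [ 0.5723 -0.2412  0.0499] top 0.057 z.04plane [ 0.5723 -0.2413  0.05  ]
r [484.7 261.9] 639 mean [ 0.5547 -0.3077  0.0519] top 0.057 z.04plane [ 0.5558 -0.3088  0.05  ]
tcp s,l (np.float64(-0.296), np.float64(0.0738)) [ 0.6  0.1 -0.7]
b [275.9 218.7] 2217 s [-0.2691 -0.2573] l 0.0741 ztop 0.1796
b [308.1 379.4] 135 s [-0.331  -0.2847] l 0.061 ztop 0.222
b [247.2 379.4] 104 s [-0.3329 -0.2847] l 0.0841 ztop 0.2219
[{"x":0.64,"y":0.19,"z":0.03,"roll":0.01},{"x":0.64,"y":0.19,"z":0.03,"roll":0.01},{"x":0.64,"y":0.19,"z":0.03,"roll":0.01},{"x":0.64,"y":0.19,"z":0.04,"roll":0.01},{"x":0.64,"y":0.19,"z":0.03,"roll":0.01},{"x":0.64,"y":0.19,"z":0.04,"roll":0.01},{"x":0.64,"y":0.19,"z":0.03,"roll":0.01},{"x":0.63,"y":0.19,"z":0.04,"roll":0.01},{"x":0.64,"y":0.19,"z":0.03,"roll":0.01},{"x":0.63,"y":0.2,"z":0.04,"roll":0.01}]
end [ 0.5503 -0.0068  0.1599] -14.13
```

>>> {"api": "servo_tool", "payload": {
  "targets": [
    {"x":0.7,"y":0.177,"z":0,"roll":0},
    {"x":0.7,"y":0.177,"z":0,"roll":0},
    {"x":0.7,"y":0.177,"z":0,"roll":0},
    {"x":0.7,"y":0.177,"z":0,"roll":0},
    {"x":0.7,"y":0.177,"z":0,"roll":0},
    {"x":0.7,"y":0.177,"z":0,"roll":0},
    {"x":0.7,"y":0.177,"z":0,"roll":0},
    {"x":0.7,"y":0.177,"z":0.1,"roll":0},
    {"x":0.7,"y":0.177,"z":0.3,"roll":0},
    {"x":0.7,"y":0.177,"z":0.3,"roll":0},
    {"x":0.67,"y":0.18,"z":0.3,"roll":0},
    {"x":0,"y":0,"z":0.1,"roll":0.14}
  ]
}}

```text
time: 14.45
tcp_pos: [0.5634, 0.0469, 0.1269]
eef_rot: [-0.001, 0.789, 0.614, -0.001]
contact_force: [-0.7, 0.5, -2.3]
finger_gap: 0.0286
finger_force: 40.5
```

>>> {"api": "servo_tool", "payload": {
  "targets": [
    {"x":0,"y":0,"z":0,"roll":0},
    {"x":0,"y":0,"z":0,"roll":0},
    {"x":0,"y":0,"z":0,"roll":0}
  ]
}}

```text
time: 14.7
tcp_pos: [0.563, 0.0426, 0.1302]
eef_rot: [-0.0, 0.79, 0.613, -0.0]
contact_force: [0.6, -0.2, -0.2]
finger_gap: 0.029
finger_force: 40.5
```

```bash
python3 - <<'E'
from h import *
look('w12')
E
```

```text
tcp [0.563  0.0426 0.1302] yaw -14.42 t 14.75
g [274.6 147.5] 2166 mean [0.5765 0.0977 0.1019] top 0.1052 z.04plane [0.5744 0.0916 0.05  ]
b [277.  219.7] 2449 mean [0.5721 0.0767 0.1266] top 0.1352 z.04plane [0.5655 0.0522 0.05  ]
b [247.1 379.3] 116 mean [0.5459 0.0206 0.1348] top 0.1777 z.04plane [ 0.5184 -0.051   0.05  ]
b [308.  379.3] 119 mean [0.5683 0.0139 0.1338] top 0.1774 z.04plane [ 0.5576 -0.0611  0.05  ]
r [536.6 316.9] 2685 mean [ 0.7388 -0.0881  0.0129] top 0.016 z.04plane [ 0.7139 -0.0557  0.05  ]
tcp s,l (np.float64(0.0108), np.float64(-0.0003)) [ 0.7 -0.6 -1. ]
g [274.6 147.5] 2166 s [0.0619 0.073 ] l 0.0005 ztop 0.1056
b [277.  219.7] 2449 s [0.0378 0.0496] l -0.0005 ztop 0.1359
b [247.1 379.3] 116 s [-0.0255  0.0222] l 0.011 ztop 0.1778
b [308.  379.3] 119 s [-0.0238  0.0221] l -0.0123 ztop 0.1776
```

View pics/w12.png

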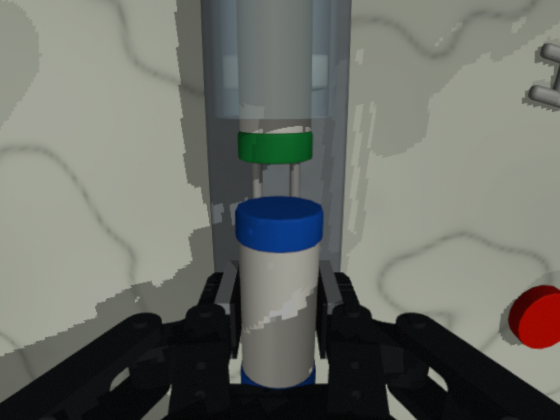

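Blue (277,220) is aligned about 12 mm behind green (275,147), which stands in the mouth. I lower it and release.

>>> {"api": "servo_tool", "payload": {
  "targets": [
    {"x":0,"y":0,"z":0.2,"roll":0},
    {"x":0,"y":0,"z":0.2,"roll":0},
    {"x":0,"y":0,"z":0.15,"roll":0},
    {"x":0,"y":0,"z":0.1,"roll":0},
    {"x":0,"y":0,"z":0.08,"roll":0},
    {"x":0,"y":0,"z":0,"roll":0},
    {"x":0,"y":0,"z":0,"roll":0}
  ]
}}

```text
time: 15.33
tcp_pos: [0.5633, 0.0434, 0.101]
eef_rot: [-0.0, 0.79, 0.613, -0.0]
contact_force: [0.5, -0.3, -1.6]
finger_gap: 0.0287
finger_force: 40.5
```

>>> {"api": "servo_tool", "payload": {
  "targets": [
    {"x":0,"y":0,"z":0,"roll":0},
    {"x":0,"y":0,"z":0,"roll":0},
    {"x":0,"y":0,"z":0,"roll":0},
    {"x":0,"y":0,"z":-0.4,"roll":0},
    {"x":0,"y":0,"z":-0.5,"roll":0},
    {"x":0,"y":0,"z":-0.5,"roll":0},
    {"x":0,"y":0,"z":0,"roll":0}
  ],
  "claw": 0.35
}}

```text
time: 15.92
tcp_pos: [0.5647, 0.0434, 0.1611]
eef_rot: [0.002, 0.79, 0.613, 0.002]
contact_force: [0.3, 0.4, 0.3]
finger_gap: 0.0557
finger_force: 0.0
```

>>> {"api": "servo_tool", "payload": {
  "targets": [
    {"x":-0.6,"y":0,"z":0,"roll":0},
    {"x":-0.6,"y":0,"z":0,"roll":0},
    {"x":-0.5,"y":0,"z":0,"roll":0},
    {"x":0,"y":0,"z":0,"roll":0},
    {"x":0,"y":0,"z":0,"roll":0},
    {"x":0,"y":0,"z":0,"roll":0}
  ],
  "claw": 1
}}

```text
time: 16.42
tcp_pos: [0.5465, -0.0221, 0.157]
eef_rot: [0.0, 0.79, 0.613, 0.0]
contact_force: [0.3, -0.4, 0.4]
finger_gap: -0.0001
finger_force: 0.0
```

```bash
python3 - <<'E'
from h import *
look('w13')
E
```

```text
tcp [ 0.5465 -0.0221  0.157 ] yaw -14.34 t 16.4667
b [275.9  40.4] 1080 mean [0.5711 0.0753 0.1007] top 0.1055 z.04plane [0.5728 0.0826 0.05  ]
b [273.3 191.1] 742 mean [0.5526 0.0085 0.0967] top 0.1051 z.04plane [ 0.5493 -0.0023  0.05  ]
r [534.8 227.2] 2904 mean [ 0.7394 -0.0898  0.0134] top 0.0161 z.04plane [ 0.7149 -0.07    0.05  ]
tcp s,l (np.float64(-0.0557), np.float64(-0.0002)) [-1.5  0.2  0.3]
b [275.9  40.4] 1080 s [0.0384 0.05  ] l 0.0001 ztop 0.1059
b [273.3 191.1] 742 s [-0.056  -0.0183] l 0.0015 ztop 0.1055
```

>>> {"api": "servo_tool", "payload": {
  "targets": [
    {"x":0,"y":0,"z":0.4,"roll":0},
    {"x":0,"y":0,"z":0.4,"roll":0},
    {"x":0,"y":0,"z":0.36,"roll":0},
    {"x":0.2,"y":0,"z":0,"roll":0},
    {"x":0.2,"y":0,"z":0,"roll":0},
    {"x":0.2,"y":0,"z":0,"roll":0},
    {"x":0.2,"y":0,"z":0,"roll":0},
    {"x":0.2,"y":0,"z":0,"roll":0},
    {"x":0.2,"y":0,"z":0,"roll":0},
    {"x":0.2,"y":0,"z":0,"roll":0},
    {"x":0.2,"y":0,"z":0,"roll":0},
    {"x":0.2,"y":0,"z":0,"roll":0}
  ]
}}

```text
time: 17.47
tcp_pos: [0.5646, 0.0478, 0.1112]
eef_rot: [0.0, 0.79, 0.613, 0.0]
contact_force: [-3.1, -4.5, 4.1]
finger_gap: 0.0001
finger_force: 2.7
```

>>> {"api": "servo_tool", "payload": {
  "targets": [
    {"x":0.15,"y":0,"z":0,"roll":0},
    {"x":0.15,"y":0,"z":0,"roll":0},
    {"x":0.15,"y":0,"z":0,"roll":0},
    {"x":0.15,"y":0,"z":0,"roll":0},
    {"x":0.1,"y":0,"z":0,"roll":0},
    {"x":0.1,"y":0,"z":0,"roll":0},
    {"x":0,"y":0,"z":0,"roll":0}
  ]
}}

```text
time: 18.05
tcp_pos: [0.5725, 0.079, 0.1109]
eef_rot: [0.0, 0.79, 0.613, 0.0]
contact_force: [0.2, 0.1, 0.4]
finger_gap: 0.0003
finger_force: 0.0
```

```bash
python3 - <<'E'
from h import *
look('w14')
E
```

```text
tcp [0.5725 0.079  0.1109] yaw -14.35 t 18.1
b [271.7 256.8] 1032 mean [0.5751 0.0967 0.0995] top 0.1049 z.04plane [0.5689 0.0757 0.05  ]
r [538.2 369. ] 2368 mean [ 0.7374 -0.0833  0.0139] top 0.016 z.04plane [ 0.7126 -0.0436  0.05  ]
tcp s,l (np.float64(0.0483), np.float64(-0.0002)) [-0.3 -0.4  0.1]
b [271.7 256.8] 1032 s [0.0563 0.0724] l 0.0016 ztop 0.1053
```

>>> {"api": "servo_tool", "payload": {
  "targets": [
    {"x":0.06,"y":0,"z":0,"roll":0},
    {"x":0.06,"y":0,"z":0,"roll":0},
    {"x":0.06,"y":0,"z":0,"roll":0},
    {"x":0.03,"y":0,"z":0,"roll":0},
    {"x":0.03,"y":0,"z":0,"roll":0},
    {"x":0,"y":0,"z":0,"roll":0}
  ]
}}

```text
time: 18.6
tcp_pos: [0.5746, 0.0874, 0.1106]
eef_rot: [0.0, 0.79, 0.613, -0.0]
contact_force: [-2.0, -5.5, 1.6]
finger_gap: -0.0001
finger_force: 2.3
```

>>> {"api": "servo_tool", "payload": {
  "targets": [
    {"x":0.03,"y":0,"z":0,"roll":0},
    {"x":0.03,"y":0,"z":0,"roll":0}
  ]
}}

```text
time: 18.77
tcp_pos: [0.5747, 0.0877, 0.1106]
eef_rot: [0.001, 0.79, 0.613, -0.002]
contact_force: [-9.8, -29.7, 9.0]
finger_gap: 0.0003
finger_force: 15.6
```

```bash
python3 - <<'E'
from h import *
look('w15')
E
```

```text
tcp [0.5747 0.0877 0.1106] yaw -14.4 t 18.8167
b [272.9 268.6] 485 mean [0.5768 0.1013 0.1006] top 0.1049 z.04plane [0.5699 0.0775 0.05  ]
r [538.7 374. ] 2057 mean [ 0.7394 -0.0796  0.0144] top 0.016 z.04plane [ 0.7149 -0.0394  0.05  ]
tcp s,l (np.float64(0.0574), np.float64(-0.0003)) [ -7.4 -20.9   6.5]
b [272.9 268.6] 485 s [0.0652 0.0749] l 0.0011 ztop 0.1052
```

The row has stopped hard: 31 N, and its rear is about 11 mm out of the mouth, as expected. I back off and check.

>>> {"api": "servo_tool", "payload": {
  "targets": [
    {"x":-0.1,"y":0,"z":0,"roll":0},
    {"x":-0.3,"y":0,"z":0,"roll":0},
    {"x":-0.5,"y":0,"z":-0.2,"roll":0},
    {"x":-0.6,"y":0,"z":-0.6,"roll":0},
    {"x":-0.6,"y":0,"z":-0.6,"roll":0},
    {"x":0,"y":0,"z":-0.4,"roll":0},
    {"x":0,"y":0,"z":0,"roll":0},
    {"x":0,"y":0,"z":0,"roll":0},
    {"x":0,"y":0,"z":0,"roll":0}
  ]
}}

```text
time: 19.57
tcp_pos: [0.554, 0.0087, 0.1816]
eef_rot: [-0.0, 0.79, 0.613, -0.0]
contact_force: [0.7, 1.1, 0.1]
finger_gap: 0.0003
finger_force: 0.0
```

```bash
python3 - <<'E'
from h import *
look('w16')
im,d=robot.read_camera('top');a1=cv2.resize(im[110:215,100:300],None,fx=4,fy=4,interpolation=2)
w=np.load('w16.npz')['im'];save('final.png',np.vstack([cv2.resize(a1,(560,294)),w[:300]]))
ct=cam('top')
for k in 'gby':
    for q,nn,m in caps(im,k,10):
        if 100<q[0]<300 and 110<q[1]<215: print(k,q,nn,sl(at_z(ct,[q],.1)[0]))
E
```

```text
tcp [0.554  0.0087 0.1816] yaw -14.34 t 19.6167
b [275.8  52.6] 1146 mean [0.5778 0.1041 0.0996] top 0.1053 z.04plane [0.579  0.1099 0.05  ]
r [514.9 251.6] 2742 mean [ 0.7433 -0.0901  0.0136] top 0.0161 z.04plane [ 0.7215 -0.068   0.05  ]
tcp s,l (np.float64(-0.0241), np.float64(0.0003)) [ 0.2  0.9 -0.3]
b [275.8  52.6] 1146 s [0.0688 0.0802] l 0.0008 ztop 0.1058
```

View pics/final.png

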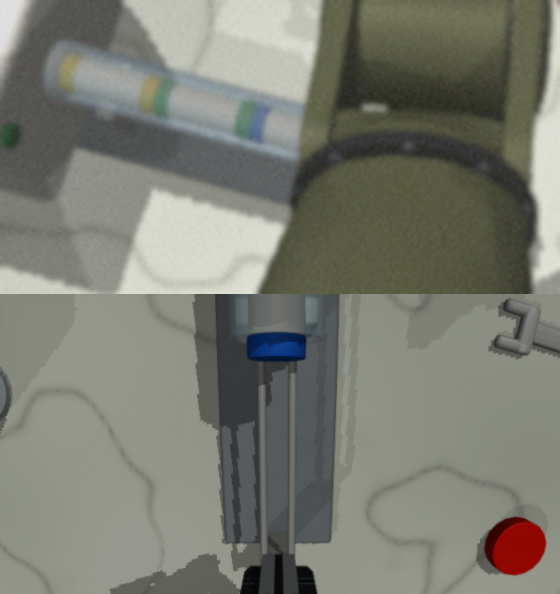

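The top view shows yellow at the closed end, then green, then blue, with caps touching: yellow/green near (155,95) and green/blue near (250,120) in the composite. Blue's rear cap (277,345) stands about 11 mm out of the mouth, and the robot touches nothing.

```bash
python3 -c "
from bench import robot
print(robot.hand_in())"
```

```text
the job is handed in; nothing more can be done
None
```

The job is handed in: green then blue went into the tube behind yellow, the row is end to end and firm against the closed end, and red was left in the rack.

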